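# Sort the offcuts, marker and tape measure into their trays

## Robot

A 6-joint arm with a two-finger parallel gripper is mounted at the origin on a cart in front of the work surface, level with it; the furniture and walls round the work are solid. World frame = base frame: x ahead of the robot, y to its left, z up, the work surface at z = 0. Lengths are in m, angles in rad, forces in N, time in s.
With the tool pointing down it reaches from about 0.275 to 0.85 m from the base axis. Payload 5.2 kg.
Tool frame: the origin (TCP) lies at the very end of the fingers, on their centre line; the grasp point (between the pads) lies env.hold_point_z behind it (env.hold_point_z is the distance from the TCP to the grasp point, in m); z points along the fingers, y is the line along which they close (so a half turn about z gives the same grasp; the last joint's range is limited). The gripper opens to 85 mm and grips with 20 to 120 N. Pads are 22 mm wide; open, the fingers measure 114 mm over their backs; the gripper's body (76 mm by 85 mm) begins 54 mm behind the grasp point. The pads swing forward as they close: fully open they stand 13 mm farther back than shut.
Start: joints at [-1.476, 0.259, 1.535, -0, 1.348, -0.203], TCP at [0.161, -0.526, 0.231] pointing down, gripper open.
Joint ranges: [-3.14, 3.14], [-0.91, 2.08], [0.19, 2.58], [-1.22, 4.36], [0.22, 2.71], [-3.12, 3.12]. Speed limits (rad/s): [2.57, 2.57, 3.14, 3.14, 3.14, 3.14].

## Interface

Orientations are given as [roll, pitch, yaw] about the fixed x, y, z axes, in that order (R = Rz(yaw) Ry(pitch) Rx(roll)).
In Python, from plant import env gives the robot as it stands.
- The arm moves only by the shell command python3 -m jog 'ROWS' [OPENING] [FORCE]. ROWS is JSON, a list of rows, each a list of 6 numbers: the shift along the tool's x, y, z in cm, then the turn, a rotation vector about the tool's x, y, z in degrees. In form: [[x, y, z, ax, ay, az], ...]. A call has 1 to 20 rows; each row is the pose to reach, as a shift and turn from the pose commanded when the call began, along the tool's axes at that moment; what a row does not reach only later rows make up. A row lasts 1/8 s, in which the tool goes at most 62.5 mm and 10.7 degrees, less where a joint would pass 70% of its speed; a pose out of reach is approached as far as the arm can. A call with a gripper value outside its range is refused whole. OPENING is the gripper command: -1 is fully open, 1 is shut, values between are in proportion, set as the call begins (- or left out, the last holds). The fingers move at their own pace and stop on an object; FORCE is the grip in N (left out, the last holds). Time passes only in rows, so rows that repeat a pose let the fingers close. It gives the time, the measured TCP pose, the force, the opening and the grip force at its end, in the units of the state.
- env.sense(): the state, without advancing time (a new reading comes with each control period).
- env.camera(name): name is "side" or "top" or "wrist"; returns the picture (384x512x3 uint8, red, green, blue); there is no depth.
- env.calibration(name): a dict with "fx", "fy", "cx", "cy" (pixels), "world_to_cam" (4x4, takes a point from world to camera coordinates). Camera axes: x right, y up, looking along -z (the intrinsics and any distortion apply to the point x, -y, -z); pixel columns grow to the right and rows downward; lengths in m; the calibration is good to about 2 mm. A picture is of the moment at which its call begins: read the wrist's pose just before it. calibration takes no time and is no camera call; for the wrist camera it gives the pose at the moment of the call.
- env.finish_job(): hands the job in; it is judged then, once.
The state is a dict: "time_s": time; "joint_positions": joint angles; "qd": joint speeds; "tau": joint torques, N m; "eef_pos": TCP position; "tool_rot": TCP orientation; "ft_force": force on the tool from outside, world axes, zero at the start; "moment": the same for the moment, N m; "finger_gap": opening from 0.0 (shut) to 1.0 (fully open); "grip_force": force on a finger pad.
Only numpy, scipy, OpenCV 4.12 (cv2) and the standard library are available. Lean on these libraries where they do the work, as an engineer would, in place of code of your own. Each camera call takes 0.05 s, during which the arm holds its last target. There are 200 camera calls.

## Task

Sort the things lying loose on the bench: put both timber offcuts side by side, flat on the floor of the slatted wooden crate, lay the marker lengthwise in the oblong steel tray, and stand the tape measure upright, as it stands now, inside the small square tray. Leave the screwdriver and the spanner that lie among them where they are.

Things in the scene. Friction and masses are not known exactly. Their poses are not given: they have to be found in the camera images.
- offcut_big: The larger timber offcut: plain sawn wooden block, 50 (x) x 90 (y) x 35 (z) mm, about 0.08 kg. Origin: centre of its underside; y along its length, z up. Grasp across the 50 mm width. Belongs in the crate.
- offcut_small: The smaller timber offcut: plain sawn wooden block, 35 (x) x 70 (y) x 35 (z) mm, about 0.05 kg. Origin: centre of its underside; y along its length, z up. Grasp across the 35 mm width. Belongs in the crate.
- marker: Slim marker pen lying on its side, white barrel with black cap, 17 (x) x 135 (y) x 16 (z) mm, about 0.02 kg. Origin: middle of its length, on its underside as it lies at the start; y along its length. It can roll about y, and its frame (x, z and the origin, which lies 8 mm off the barrel's axis) turns with it. Grasp across the barrel at mid length. Belongs in the steel tray.
- tape_measure: Tape measure standing upright, yellow rounded case with a dark disc on its side, 38 (x) x 80 (y) x 64 (z) mm over all, about 0.26 kg. Origin: centre of the underside of that outline; z up. The case is 34 mm thick in x (grasp there) and runs from y = -28 to +40 mm; the small blade hook sticks out low at y = -40 mm. Belongs in the square tray.
- crate: Slatted wooden crate, open at the top, fixed to the bench, outside 140 (x) x 220 (y) x 45 (z) mm, walls and floor 6 mm thick (inside 128 x 208 mm). Origin: centre of its underside on the bench; y along its long side, z up. Takes both offcuts.
- pen_tray: Oblong sheet steel tray with a rolled rim, open at the top, fixed to the bench, outside 95 (x) x 185 (y) x 22 (z) mm, walls and floor 4 mm thick (inside 87 x 177 mm). Origin: centre of its underside on the bench; y along its long side, z up. Takes the marker.
- square_tray: Small square plywood tray with a cork floor, open at the top, fixed to the bench, outside 110 x 110 mm, 22 mm high, walls and floor 5 mm thick (inside 100 x 100 mm). Origin: centre of its underside on the bench; z up. Takes the tape measure.
- screwdriver: Bystander, to be left alone: screwdriver with a fat handle, 32 (x) x 171 (y) x 28 (z) mm, lying on the bench with its length roughly towards and away from the robot. Origin: centre of its underside outline; handle towards its +y, blade towards -y.
- spanner: Bystander, to be left alone: steel combination spanner, 28 (x) x 195 (y) x 10 (z) mm, lying flat with its length roughly towards and away from the robot. Origin: centre of its underside; y along its length.

How it is judged:
By the outcome, as a careful person would: the job done as asked, in the order asked, and still so for the second after the job is handed in, with the robot touching nothing.
It also fails if it takes over 104 s, if anything falls off the work surface, if the arm or the gripper's body presses on something with over 40 N, if the wrist force passes 120 N, or if a joint passes its speed limit or range.

## Working session

There is one attempt and no reset: what is moved stays moved. The work goes in short steps, Python scripts to look and compute and a shell command to move; the robot and the scene stay as the last step left them, time stands still between calls to the robot, and variables do not carry over. Pictures are saved under pics/ and viewed, at most 14 in all, crops included, and the job is handed in when it is done.

```bash
ls; mkdir -p pics
python3 - <<'E'
from plant import env
import cv2
print(env.sense(), env.hold_point_z)
for n in("top","side"):
    cv2.imwrite(f"pics/{n}0.png",env.camera(n)[:,:,::-1]); c=env.calibration(n); print(n,c)
E
```

```text
pics
{'time_s': 0.0, 'joint_positions': array([-1.47582010e+00,  2.59355625e-01,  1.53610454e+00,  2.41761032e-05,
        1.34802937e+00, -2.02798656e-01]), 'qd': array([-0.0003436 , -0.00125408, -0.00031505, -0.00126102, -0.00123878,
        0.00136807]), 'tau': array([-1.69333402e-03, -4.46035981e+01, -2.90576452e+01, -2.79898213e-04,
        1.16152817e-02,  2.15102496e-06]), 'eef_pos': array([ 0.16134499, -0.52523084,  0.23045931]), 'tool_rot': array([-3.13973939e+00, -4.05139579e-04,  2.97769145e-01]), 'ft_force': array([-1.04892859, -1.1710299 ,  0.05828369]), 'moment': array([-0.01865142, -0.0648692 , -0.00405294]), 'grip_force': 0.0, 'finger_gap': 1.002331379475389} 0.0187
top {'fx': 399.0977560282509, 'fy': 399.0977560282509, 'cx': 249.86658715072738, 'cy': 197.74754098700095, 'world_to_cam': array([[-0.00769   , -0.9999624 ,  0.00400853,  0.01937295],
       [ 0.98909713, -0.00701678,  0.14709732, -0.50395873],
       [-0.14706367,  0.005096  ,  0.9891139 , -1.17931378],
       [ 0.        ,  0.        ,  0.        ,  1.        ]])}
side {'fx': 349.8035670476489, 'fy': 349.8035670476489, 'cx': 253.0262594796097, 'cy': 194.72496935811992, 'world_to_cam': array([[ 0.99710001, -0.07602576,  0.00341351, -0.52396271],
       [ 0.04172185,  0.58360613,  0.81096435, -0.04462535],
       [-0.06364633, -0.80847014,  0.58508561, -0.88178963],
       [ 0.        ,  0.        ,  0.        ,  1.        ]])}
```

View pics/top0.png

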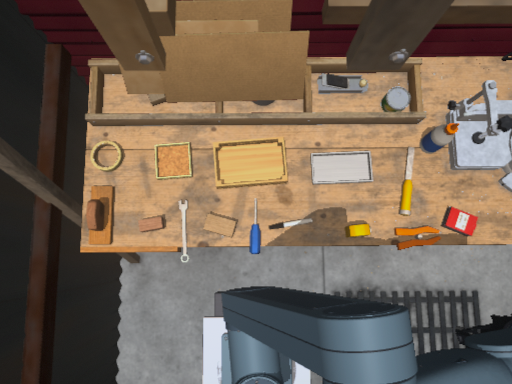

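View pics/side0.png

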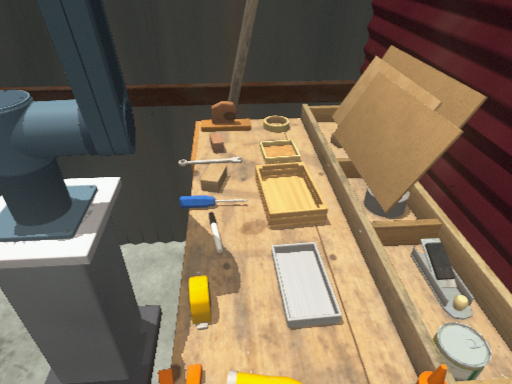

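The top view shows, by pixel: small offcut (151,223), spanner (184,230), big offcut (222,223), screwdriver (255,226), marker (291,224), tape (359,230), square tray (173,160), crate (250,162) and steel tray (341,167). The side view agrees: the tape stands upright with its hook toward the camera side, and cardboard leans behind the crate.

```bash
cat > h.py <<'E'
import numpy as np, cv2
from scipy.spatial.transform import Rotation as R
from plant import env
def px2w(name,uv,z,c=None):
    c=c or env.calibration(name); T=np.array(c["world_to_cam"]); Rm,t=T[:3,:3],T[:3,3]
    o=-Rm.T@t; out=[]
    for u,v in np.atleast_2d(uv):
        d=Rm.T@np.array([(u-c["cx"])/c["fx"],-(v-c["cy"])/c["fy"],-1]); out.append(o+d*(z-o[2])/d[2])
    return np.array(out)
def w2px(name,P,c=None):
    c=c or env.calibration(name); T=np.array(c["world_to_cam"]); q=np.atleast_2d(P)@T[:3,:3].T+T[:3,3]
    return np.c_[c["cx"]+c["fx"]*q[:,0]/-q[:,2], c["cy"]-c["fy"]*q[:,1]/-q[:,2]]
def go(x,y,z,yaw):
    """shift cm / turn deg in tool axes to TCP x,y,z with tool down and closing-line yaw (tool y) deg mod 180"""
    s=env.sense(); r=R.from_euler('xyz',s["tool_rot"]); best=None
    for k in(-180,0,180):
        # target: tool y axis along angle yaw, z down
        a=np.radians(yaw+k); Y=np.array([np.cos(a),np.sin(a),0]);Z=np.array([0,0,-1.]);M=np.c_[np.cross(Y,Z),Y,Z]
        v=(r.inv()*R.from_matrix(M)).as_rotvec(degrees=True)
        if best is None or abs(np.linalg.norm(v))<np.linalg.norm(best): best=v
    print("go",np.round(r.inv().apply(np.array([x,y,z])-s["eef_pos"])*100,2),np.round(best,1),"q6",round(s["joint_positions"][5],2),"t",round(s["time_s"],2))
def snap(n,f,crop=None,k=1):
    im=env.camera(n)[:,:,::-1]
    if crop: a,b,c,d=crop; im=im[b:d,a:c]
    cv2.imwrite("pics/"+f,cv2.resize(im,None,fx=k,fy=k,interpolation=cv2.INTER_CUBIC))
E
python3 - <<'E'
from h import *
np.set_printoptions(precision=3,suppress=True)
for n,uv,z in[("small",(151,223),.035),("spanner",(184,230),.01),("big",(222,223),.035),("sd",(255,226),.02),("marker",(291,224),.016),("tape",(359,230),.064),("sq",(173,160),.022),("crate",(250,162),.045),("pen",(341,167),.022),("edge",(250,247),0)]:
    print(n,px2w("top",uv,z)[0])
c=env.calibration("wrist"); s=env.sense();T=c["world_to_cam"];r=R.from_euler('xyz',s["tool_rot"])
print("cam in tool",r.inv().apply(-T[:3,:3].T@T[:3,3]-s["eef_pos"]), "look",r.inv().apply(-T[2,:3]),"right",r.inv().apply(T[0,:3]),c["fx"],c["cx"],c["cy"])
snap("top","top1.png",(80,120,400,270),2.5)
go(.32,.08,.25,0)
E
```

```text
small [0.429 0.315 0.035]
spanner [0.409 0.219 0.01 ]
big [0.428 0.101 0.035]
sd [0.419 0.001 0.02 ]
marker [ 0.425 -0.11   0.016]
tape [ 0.402 -0.305  0.064]
sq [0.627 0.255 0.022]
crate [0.614 0.014 0.045]
pen [ 0.601 -0.27   0.022]
edge [0.356 0.016 0.   ]
cam in tool [ 0.074  0.    -0.142] look [-0.292 -0.     0.956] right [-0.  1.  0.] 346.16194946125773 258.42506880778626 197.7151194703575
go [ 32.92 -53.22  -1.85] [ -0.1  -0.1 -72.9] q6 -0.2 t 0.15
```

View pics/top1.png

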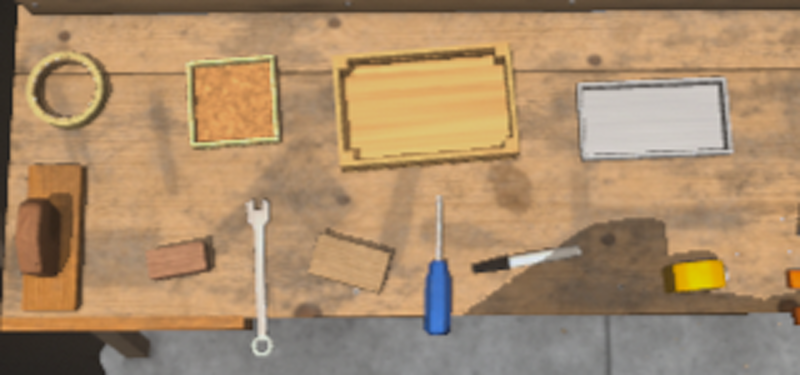

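The zoomed top view gives clear corner pixels for the three containers and for the block tops. The small offcut is the reddish block at (178,258), and the tape's hook points right (−y).

Run:
```python
from h import *
np.set_printoptions(precision=3,suppress=True)
D={"crate":([(335,58),(510,44),(519,155),(343,168)],.045),"pen":([(577,83),(725,77),(732,152),(582,159)],.022),
"sq":([(187,62),(276,55),(281,140),(191,147)],.022),"big":([(325,232),(393,249),(380,292),(310,275)],.035),
"small":([(147,247),(206,240),(210,269),(151,278)],.035),"tape":([(668,262),(720,260),(724,287),(671,291)],.064),
"marker":([(474,268),(580,251)],.008),"sd":([(438,198),(438,333)],.015)}
for n,(c,z) in D.items():
    P=px2w("top",(np.array(c)+.5)/2.5+(80,120),z)[:,:2]
    if len(P)==4: d=(P[0]+P[3]-P[1]-P[2])/2; w=(P[0]+P[1]-P[2]-P[3])/2; 
    else: d=P[0]-P[1]; w=d*0
    print(n,P.mean(0),"long yaw",np.degrees(np.arctan2(d[1],d[0])).round(1),"len",np.linalg.norm(d),np.linalg.norm(w))
go(.40,.10,.22,-20)
```

```text
crate [0.612 0.012] long yaw 94.1 len 0.21612502181153287 0.13932906810425372
pen [ 0.601 -0.273] long yaw 92.2 len 0.1869117402088088 0.09660534287929301
sq [0.626 0.253] long yaw 94.2 len 0.11200250181265237 0.10936137052590561
big [0.422 0.104] long yaw 75.8 len 0.086094511732974 0.0545465551870847
small [0.428 0.313] long yaw 97.4 len 0.07155482117031055 0.036823680692922314
tape [ 0.401 -0.304] long yaw 92.8 len 0.06221837014618702 0.033100713712951396
marker [ 0.425 -0.111] long yaw 98.7 len 0.13321352293295272 0.0
sd [ 0.419 -0.001] long yaw -0.6 len 0.16595323786448363 0.0
go [ 41.16 -52.79   1.15] [ -0.1  -0.1 -52.9] q6 -0.2 t 0.15
```

```bash
python3 -m jog '[[10,-12,1,0,0,-15],[20,-24,1.5,0,0,-30],[30,-36,2,0,0,-45],[43.4,-52.5,3,0,0,-59],[43.4,-52.5,3,0,0,-59],[43.4,-52.5,3,0,0,-59],[43.4,-52.5,3,0,0,-59],[43.4,-52.5,3,0,0,-59],[43.4,-52.5,3,0,0,-59],[43.4,-52.5,3,0,0,-59],[43.4,-52.5,3,0,0,-59],[43.4,-52.5,3,0,0,-59],[43.4,-52.5,3,0,0,-59],[43.4,-52.5,3,0,0,-59]]' -1 40
python3 - <<'E'
from h import *
print(env.sense()["eef_pos"],env.sense()["tool_rot"])
c=env.calibration("wrist"); snap("wrist","w1.png",None,1.5)
import pickle;pickle.dump(c,open("c1.pkl","wb"))
go(.422,.104,.2,-14)
E
```

```text
time_s: 1.9
eef_pos: [0.4219, 0.1023, 0.2013]
tool_rot: [-3.141, 0.0, 1.326]
ft_force: [1.1, -0.8, 0.7]
finger_gap: 0.998
grip_force: 0.0
[0.42192817 0.10232655 0.20127287] [-3.14135869e+00  3.90444858e-04  1.32575593e+00]
go [ 0.18 -0.05  0.14] [-0.   0.  -0.1] q6 0.23 t 1.95
```

View pics/w1.png

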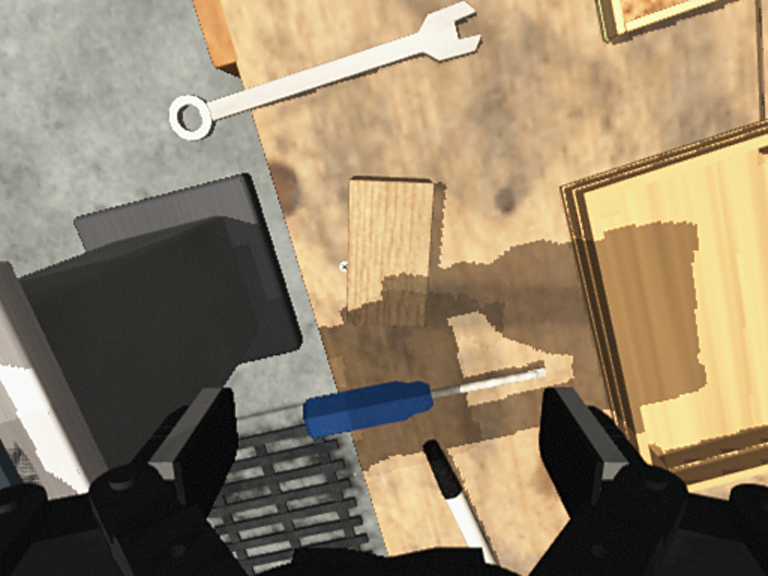

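The wrist view shows the big offcut's top face with corners at about (350,180), (433,183), (428,327) and (346,322) in the 1.5x picture. The screwdriver is clear below it.

```bash
cat >> h.py <<'E'
def face(name,corners,z,k=1.5,c=None):
    """corners TL,TR,BR,BL in k-scaled picture -> centre, yaw of TL->TR edge, lens"""
    P=px2w(name,(np.array(corners)+.5)/k-.5,z,c)[:,:2]
    d=(P[1]+P[2]-P[0]-P[3])/2; e=(P[0]+P[1]-P[2]-P[3])/2
    print(P.mean(0).round(4),"yaw TLTR",np.degrees(np.arctan2(d[1],d[0])).round(1),"yaw BLTL",np.degrees(np.arctan2(e[1],e[0])).round(1),np.linalg.norm(d).round(3),np.linalg.norm(e).round(3))
    return P.mean(0)
E
python3 - <<'E'
from h import *
import pickle;c=pickle.load(open("c1.pkl","rb"))
p=face("wrist",[(350,180),(433,183),(428,327),(346,322)],.035,c=c)
go(*p,.012,-14)
E
```

```text
[0.4238 0.1078] yaw TLTR -16.9 yaw BLTL 74.2 0.05 0.088
go [ 0.59  0.03 18.93] [-0.   0.  -0.1] q6 0.23 t 1.95
```

Run:
```python
from h import *
from scipy.optimize import least_squares
A,B=env.calibration("top"),env.calibration("side")
for t,s in[((305,101),(385,205)),((163,98),(337,132)),((308,31),(461,133)),((305,101),(337,132)),((163,98),(375,57)),((305,101),(461,133))]:
    r=least_squares(lambda p:np.r_[w2px("top",p,A)[0]-t,w2px("side",p,B)[0]-s],[.7,0,.2]); print(t,s,r.x.round(3),r.fun.round(1))
p=(.4238,.1078)
go(*p,.06,-16);go(*p,.008,-16)
```

```text
(305, 101) (385, 205) [ 0.795 -0.154  0.096] [ 0.4 -2.1 -1.4  0.4]
(163, 98) (337, 132) [0.817 0.283 0.058] [ 0.1 -0.4 -0.4  0.1]
(308, 31) (461, 133) [ 0.918 -0.141  0.257] [-0.1  0.4  0.3 -0.1]
(305, 101) (337, 132) [ 0.693 -0.122  0.261] [-1.8 10.8  7.8 -2. ]
(163, 98) (375, 57) [0.794 0.22  0.288] [  5.6 -27.6 -28.3   7.7]
(305, 101) (461, 133) [ 0.845 -0.169  0.254] [ 14.1 -43.6 -29.2   9. ]
go [ 0.59  0.04 14.13] [-0.   0.   1.9] q6 0.23 t 1.95
go [ 0.59  0.04 19.33] [-0.   0.   1.9] q6 0.23 t 1.95
```

```bash
python3 -m jog '[[0.2,0,5,0,0,1],[0.6,0,10,0,0,2],[0.6,0,14,0,0,2],[0.6,0,17,0,0,2],[0.6,0,19.3,0,0,2],[0.6,0,19.3,0,0,2],[0.6,0,19.3,0,0,2]]' -1; python3 -m jog '[[0,0,0,0,0,0],[0,0,0,0,0,0],[0,0,0,0,0,0],[0,0,0,0,0,0],[0,0,0,0,0,0],[0,0,0,0,0,0]]' 1 40
```

```text
time_s: 2.82
eef_pos: [0.4244, 0.1086, 0.0091]
tool_rot: [3.141, -0.0, 1.291]
ft_force: [0.1, 0.2, 0.8]
finger_gap: 0.999
grip_force: 0.0
time_s: 3.58
eef_pos: [0.4244, 0.1092, 0.0093]
tool_rot: [3.14, -0.0, 1.293]
ft_force: [-1.0, -1.4, 5.6]
finger_gap: 0.576
grip_force: 41.5
```

```bash
python3 -m jog '[[0,0,-2,0,0,0],[0,0,-5,0,0,0],[0,0,-8,0,0,0],[0,0,-11,0,0,0],[0,0,-11,0,0,0]]'
python3 - <<'E'
from h import *
a=np.radians(94.1);p=np.array([.612,.012])+.035*np.array([np.cos(a),np.sin(a)]);print(p)
go(*p,.12,94.1)
E
```

```text
time_s: 4.2
eef_pos: [0.4254, 0.1094, 0.1206]
tool_rot: [3.136, -0.002, 1.293]
ft_force: [0.1, -0.4, -1.2]
finger_gap: 0.578
grip_force: 42.0
[0.60949759 0.04691043]
go [-0.96 19.41  0.17] [ 0.2 -0.3 70. ] q6 0.27 t 4.2
```

```bash
python3 -m jog '[[-0.1,2,0,0,0,7],[-0.3,4.5,0,0,0,15],[-0.5,7,0,0,0,24],[-0.6,10,0,0,0,33],[-0.8,13,0,0,0,42],[-0.9,16,0,0,0,51],[-1,19.4,0.2,0,0,60],[-1,19.4,0.2,0,0,66],[-1,19.4,0.2,0,0,70],[-1,19.4,0.2,0,0,70],[-1,19.4,0.2,0,0,70],[-1,19.4,0.2,0,0,70]]'
python3 - <<'E'
from h import *
print(env.sense()["tool_rot"])
c=env.calibration("wrist"); snap("wrist","w2.png",None,1.5)
import pickle;pickle.dump(c,open("c2.pkl","wb"))
go(.6095,.0469,.017,94.1)
E
```

```text
time_s: 5.7
eef_pos: [0.6073, 0.0465, 0.1161]
tool_rot: [-3.142, 0.0, 0.072]
ft_force: [0.5, -0.1, -1.1]
finger_gap: 0.578
grip_force: 41.9
[-3.14153342e+00  3.04557059e-04  7.17634241e-02]
go [ 0.22 -0.03  9.92] [-0.  0.  0.] q6 1.39 t 5.75
```

View pics/w2.png

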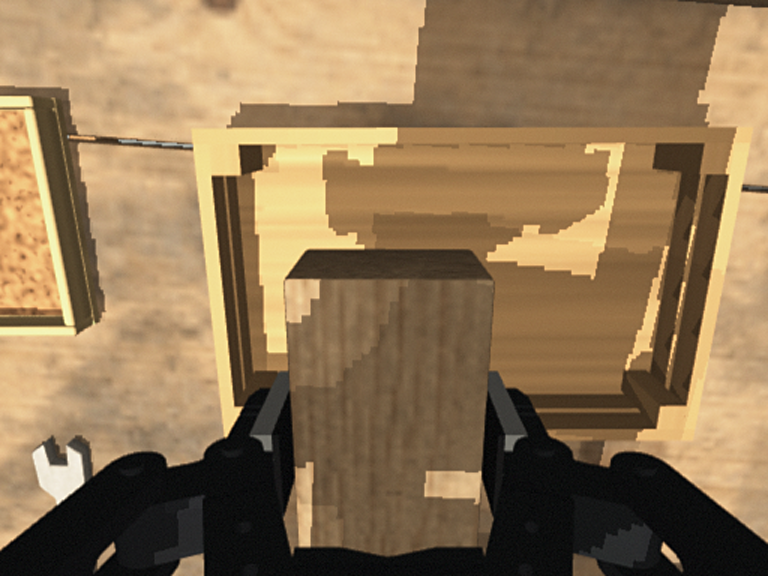

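The big offcut hangs square over the crate. The crate rim corners are at about (193,130), (750,127), (692,440) and (222,437) in the 1.5x picture.

Run:
```python
from h import *
import pickle;c=pickle.load(open("c2.pkl","rb"))
p=face("wrist",[(193,130),(750,127),(692,440),(222,437)],.045,c=c)
```

```text
[0.6183 0.0144] yaw TLTR -86.0 yaw BLTL 4.1 0.219 0.138
```

```bash
python3 -m jog '[[0.6,-0.2,1,0,0,0],[0.6,-0.2,3,0,0,0],[0.6,-0.2,5,0,0,0],[0.6,-0.2,7,0,0,0],[0.6,-0.2,8.6,0,0,0],[0.6,-0.2,9.5,0,0,0],[0.6,-0.2,9.9,0,0,0],[0.6,-0.2,9.9,0,0,0],[0.6,-0.2,9.9,0,0,0]]'
```

```text
time_s: 6.88
eef_pos: [0.6139, 0.0487, 0.018]
tool_rot: [3.141, -0.001, 0.071]
ft_force: [0.4, -0.3, -1.0]
finger_gap: 0.577
grip_force: 41.9
```

```bash
python3 -m jog '[[0,0,0.15,0,0,0],[0,0,0.25,0,0,0],[0,0,0.25,0,0,0]]'; python3 -m jog '[[0,0,0,0,0,0],[0,0,0,0,0,0],[0,0,-1,0,0,0],[0,0,-4,0,0,0],[0,0,-8,0,0,0],[0,0,-13,0,0,0],[0,0,-18,0,0,0],[0,0,-18,0,0,0]]' -0.5
python3 - <<'E'
from h import *
snap("wrist","w3.png",None,1)
go(.428,.313,.18,7)
E
```

```text
time_s: 7.25
eef_pos: [0.6136, 0.0488, 0.0154]
tool_rot: [3.141, -0.001, 0.071]
ft_force: [-1.0, -0.3, 3.0]
finger_gap: 0.577
grip_force: 42.4
time_s: 8.25
eef_pos: [0.6163, 0.0486, 0.2009]
tool_rot: [3.14, -0.011, 0.071]
ft_force: [0.2, -0.6, 0.3]
finger_gap: 0.747
grip_force: 0.0
go [-16.75 -27.69   1.67] [-0.2 -0.3 87.1] q6 1.4 t 8.3
```

View pics/w3.png

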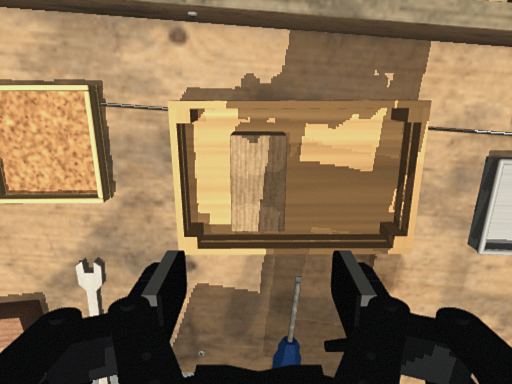

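The big offcut lies flat in the left half of the crate at about (258,182). Next is the small offcut, turning by −93° to keep joint 6 in range.

```bash
python3 -m jog '[[-2,-3,0,0,0,-8],[-4,-7,0,0,0,-17],[-6.5,-11,0,0,0,-27],[-9,-15,0,0,0,-37],[-11.5,-19,0.5,0,0,-47],[-14,-23,1,0,0,-57],[-16.7,-27.7,1.5,0,0,-67],[-16.7,-27.7,1.5,0,0,-77],[-16.7,-27.7,1.5,0,0,-87],[-16.7,-27.7,1.5,0,0,-93],[-16.7,-27.7,1.5,0,0,-93],[-16.7,-27.7,1.5,0,0,-93]]' -1
python3 - <<'E'
from h import *
import pickle
print(env.sense()["eef_pos"],env.sense()["tool_rot"])
c=env.calibration("wrist"); snap("wrist","w4.png",None,1.5)
pickle.dump(c,open("c4.pkl","wb"))
go(.428,.313,.008,7.4)
E
```

```text
time_s: 9.8
eef_pos: [0.4267, 0.313, 0.1791]
tool_rot: [-3.14, 0.0, 1.692]
ft_force: [0.1, 0.5, -0.4]
finger_gap: 0.998
grip_force: 0.0
[0.42667172 0.31301816 0.17909307] [-3.14011626e+00  4.50708685e-04  1.69189863e+00]
go [-1.000e-02  1.300e-01  1.713e+01] [-0.1  0.  -0.4] q6 0.3 t 9.85
```

View pics/w4.png

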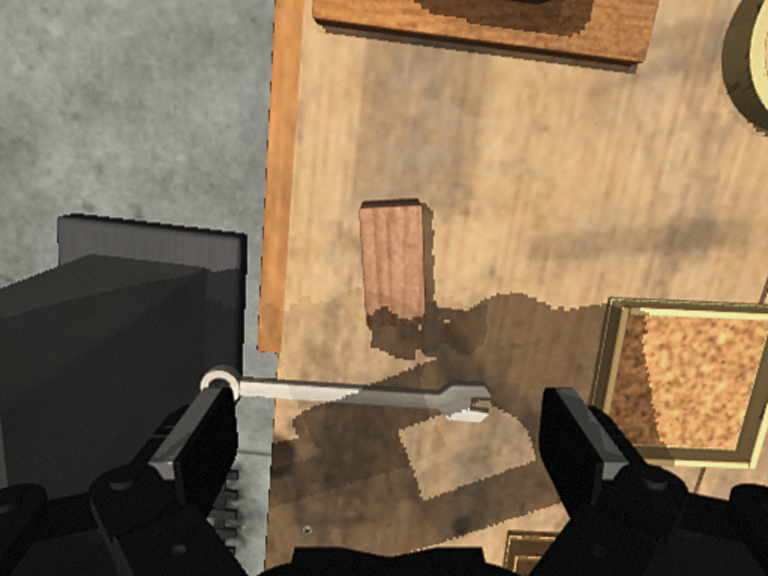

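The small offcut's top face has corners at about (361,207), (420,201), (424,321) and (366,327). Its lower end is in shadow, and the spanner lies just below it.

Run:
```python
from h import *
import pickle;c=pickle.load(open("c4.pkl","rb"))
p=face("wrist",[(361,208),(420,202),(425,321),(367,327)],.035,c=c)
go(*p,.008,5)
```

```text
[0.4285 0.3179] yaw TLTR 13.0 yaw BLTL 99.7 0.033 0.069
go [ 0.47  0.24 17.13] [-0.1  0.   2. ] q6 0.3 t 9.85
```

```bash
python3 -m jog '[[0.3,0.2,4,0,0,-2],[0.5,0.2,9,0,0,-3],[0.5,0.2,13,0,0,-3],[0.5,0.2,16,0,0,-3],[0.5,0.2,17.1,0,0,-3],[0.5,0.2,17.1,0,0,-3],[0.5,0.2,17.1,0,0,-3]]' -1; python3 -m jog '[[0,0,0,0,0,0],[0,0,0,0,0,0],[0,0,0,0,0,0],[0,0,0,0,0,0],[0,0,0,0,0,0],[0,0,0,0,0,0],[0,0,0,0,0,0]]' 1 40;python3 -m jog '[[0,0,-2,0,0,0],[0,0,-5,0,0,0],[0,0,-8,0,0,0],[0,0,-11,0,0,0],[0,0,-11,0,0,0]]'
python3 - <<'E'
from h import *
a=np.radians(94.1);p=np.array([.617,.014])-.035*np.array([np.cos(a),np.sin(a)]);print(p)
go(*p,.12,94.1)
E
```

```text
time_s: 10.72
eef_pos: [0.4295, 0.319, 0.0101]
tool_rot: [3.139, -0.001, 1.746]
ft_force: [-0.4, -0.1, -0.1]
finger_gap: 1.002
grip_force: 0.0
time_s: 11.6
eef_pos: [0.429, 0.3187, 0.0094]
tool_rot: [3.14, -0.0, 1.746]
ft_force: [-1.2, -0.4, 6.1]
finger_gap: 0.404
grip_force: 41.6
time_s: 12.22
eef_pos: [0.4299, 0.3192, 0.1209]
tool_rot: [3.137, -0.001, 1.747]
ft_force: [0.3, 0.3, -0.4]
finger_gap: 0.403
grip_force: 40.9
[ 0.61950241 -0.02091043]
go [-36.8   12.72   0.1 ] [  0.3   0.1 -84. ] q6 0.25 t 12.22
```

```bash
python3 -m jog '[[-3,1,0,0,0,-7],[-7,2.5,0,0,0,-16],[-11.5,4,0,0,0,-25],[-16,5.5,0,0,0,-35],[-20.5,7,0,0,0,-45],[-25,8.5,0,0,0,-55],[-29.5,10,0,0,0,-65],[-33.5,11.5,0,0,0,-75],[-36.8,12.7,0,0,0,-84],[-36.8,12.7,0,0,0,-84],[-36.8,12.7,0,0,0,-84],[-36.8,12.7,0,0,0,-84],[-36.8,12.7,0,0,0,-84]]'
python3 - <<'E'
from h import *
go(.6195,-.0209,.0165,94.1)
E
```

```text
time_s: 13.85
eef_pos: [0.6174, -0.0207, 0.1188]
tool_rot: [3.141, -0.0, -3.07]
ft_force: [0.7, -0.2, -1.2]
finger_gap: 0.401
grip_force: 40.8
go [-0.21 -0.04 10.23] [ 0. -0.  0.] q6 -1.86 t 13.85
```

```bash
python3 -m jog '[[-0.2,0,1,0,0,0],[-0.2,0,3,0,0,0],[-0.2,0,5,0,0,0],[-0.2,0,7,0,0,0],[-0.2,0,9,0,0,0],[-0.2,0,10,0,0,0],[-0.2,0,10.3,0,0,0],[-0.2,0,10.4,0,0,0],[-0.2,0,10.4,0,0,0]]'; python3 -m jog '[[0,0,0,0,0,0],[0,0,0,0,0,0],[0,0,-1,0,0,0],[0,0,-4,0,0,0],[0,0,-8,0,0,0],[0,0,-13,0,0,0],[0,0,-16,0,0,0],[0,0,-16,0,0,0]]' -0.2
python3 - <<'E'
from h import *
snap("wrist","w5.png",None,1)
go(.425,-.111,.15,8.7)
E
```

```text
time_s: 14.98
eef_pos: [0.6204, -0.0215, 0.0155]
tool_rot: [-3.141, 0.001, -3.071]
ft_force: [-0.6, 0.5, 2.5]
finger_gap: 0.401
grip_force: 41.0
time_s: 15.98
eef_pos: [0.6218, -0.0219, 0.1788]
tool_rot: [-3.14, 0.007, -3.071]
ft_force: [0.5, 0.1, -0.5]
finger_gap: 0.597
grip_force: 0.0
go [20.14 -7.52  2.58] [ 0.1  0.2 85.4] q6 -1.86 t 16.02
```

View pics/w5.png

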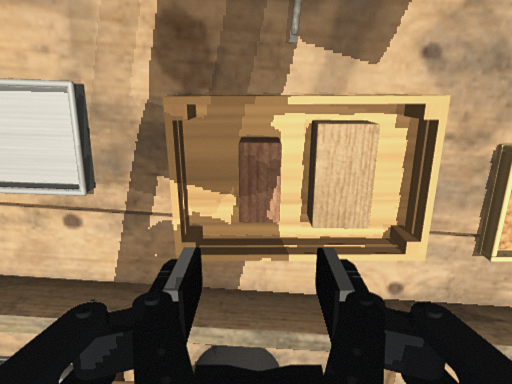

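Both offcuts are flat and side by side in the crate: the small one at (260,180) and the big one at (343,175). Next is the marker.

```bash
python3 -m jog '[[2,-0.7,0,0,0,8],[5,-2,0,0,0,17],[9,-3.5,0.5,0,0,27],[13,-5,1,0,0,37],[17,-6.5,1.5,0,0,47],[20.1,-7.5,2.5,0,0,57],[20.1,-7.5,2.5,0,0,67],[20.1,-7.5,2.5,0,0,77],[20.1,-7.5,2.5,0,0,85.4],[20.1,-7.5,2.5,0,0,85.4],[20.1,-7.5,2.5,0,0,85.4]]' -1
python3 - <<'E'
from h import *
import pickle
print(env.sense()["eef_pos"],env.sense()["tool_rot"])
c=env.calibration("wrist"); snap("wrist","w6.png",None,1.5)
pickle.dump(c,open("c6.pkl","wb"))
E
```

```text
time_s: 17.4
eef_pos: [0.4242, -0.1103, 0.1491]
tool_rot: [-3.14, -0.001, 1.725]
ft_force: [-0.2, 0.9, 0.1]
finger_gap: 1.003
grip_force: 0.0
[ 0.42415065 -0.11029711  0.14908418] [-3.14031681e+00 -9.76064278e-04  1.72481501e+00]
```

View pics/w6.png

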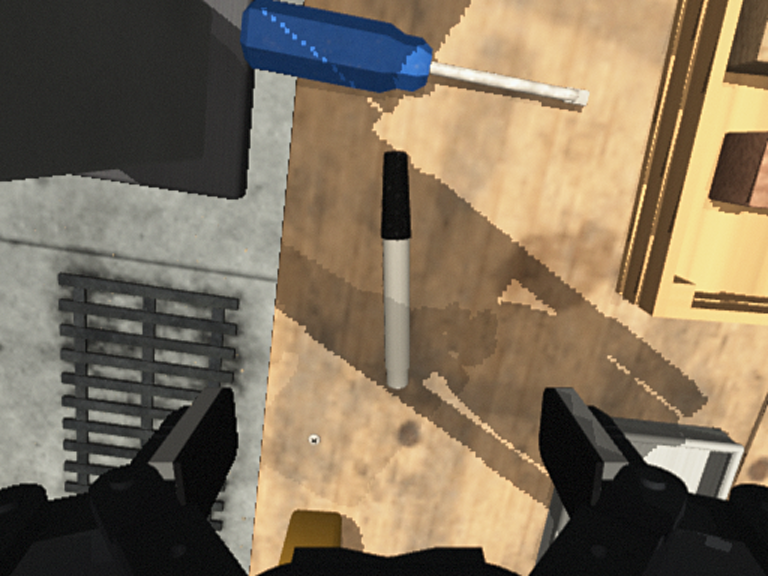

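The marker's cap end is at (396,153) and its tail end at (397,388), almost exactly in line with the tool's x axis.

Run:
```python
from h import *
import pickle;c=pickle.load(open("c6.pkl","rb"))
P=px2w("wrist",(np.array([(396,153),(397,388)])+.5)/1.5-.5,.008,c)[:,:2]; d=P[0]-P[1];a=np.degrees(np.arctan2(d[1],d[0]));print(P,np.linalg.norm(d),a)
go(*P.mean(0),.003,a-90)
```

```text
[[ 0.41744934 -0.04360403]
 [ 0.43956361 -0.17819143]] 0.13639211139013446 99.33098435011055
go [-0.13  0.42 14.63] [-0.1 -0.  -0.5] q6 -0.66 t 17.45
```

```bash
python3 -m jog '[[-0.1,0.4,3,0,0,0],[-0.1,0.4,7,0,0,-0.5],[-0.1,0.4,11,0,0,-0.5],[-0.1,0.4,13.5,0,0,-0.5],[-0.1,0.4,14.6,0,0,-0.5],[-0.1,0.4,14.6,0,0,-0.5],[-0.1,0.4,14.6,0,0,-0.5]]' -1; python3 -m jog '[[0,0,0,0,0,0],[0,0,0,0,0,0],[0,0,0,0,0,0],[0,0,0,0,0,0],[0,0,0,0,0,0],[0,0,0,0,0,0],[0,0,0,0,0,0],[0,0,0,0,0,0],[0,0,0,0,0,0]]' 1 30;python3 -m jog '[[0,0,-1,0,0,0],[0,0,-3,0,0,0],[0,0,-6,0,0,0],[0,0,-9,0,0,0],[0,0,-9,0,0,0]]'
python3 - <<'E'
from h import *
go(.605,-.272,.1,92.2-90)
E
```

```text
time_s: 18.32
eef_pos: [0.4295, -0.1113, 0.0047]
tool_rot: [3.14, 0.001, 1.731]
ft_force: [-0.6, 0.2, -0.2]
finger_gap: 1.003
grip_force: 0.0
time_s: 19.45
eef_pos: [0.4289, -0.111, 0.0041]
tool_rot: [3.141, 0.0, 1.731]
ft_force: [-0.7, 1.1, 5.4]
finger_gap: 0.161
grip_force: 29.4
time_s: 20.08
eef_pos: [0.4304, -0.1118, 0.0962]
tool_rot: [3.137, 0.003, 1.731]
ft_force: [0.3, -0.1, 0.3]
finger_gap: 0.165
grip_force: 29.5
go [-18.6   14.69  -0.26] [0.3 0.2 7. ] q6 -0.67 t 20.07
```

```bash
python3 -m jog '[[-2,1.5,0,0,0,1],[-5,4,0,0,0,3],[-9,7,0,0,0,5],[-13,10.5,0,0,0,7],[-16,12.8,0,0,0,7],[-18,14.2,0,0,0,7],[-18.6,14.7,-0.3,0,0,7],[-18.6,14.7,-0.3,0,0,7],[-18.6,14.7,-0.3,0,0,7]]'
python3 - <<'E'
from h import *
import pickle
s=env.sense();print(s["eef_pos"],s["tool_rot"],s["finger_gap"])
c=env.calibration("wrist"); snap("wrist","w7.png",None,1.5)
pickle.dump(c,open("c7.pkl","wb"))
E
```

```text
time_s: 21.2
eef_pos: [0.6027, -0.2702, 0.0966]
tool_rot: [-3.141, -0.001, 1.609]
ft_force: [0.1, -0.2, -0.6]
finger_gap: 0.164
grip_force: 29.5
[ 0.6026893  -0.27015801  0.09659278] [-3.14056785e+00 -8.34295684e-04  1.60899148e+00] 0.16375737628562262
```

View pics/w7.png

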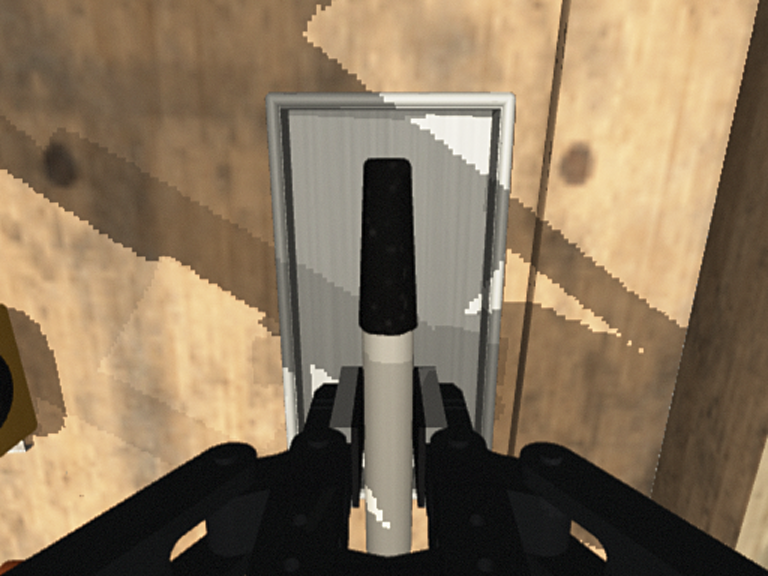

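The tray's far end has corners at (266,95) and (515,95). The marker is held parallel to the tray and laterally centred, with its cap tip at (387,158).

Run:
```python
from h import *
import pickle;c=pickle.load(open("c7.pkl","rb"))
q=lambda l,z:px2w("wrist",(np.array(l)+.5)/1.5-.5,z,c)[:,:2]
E=q([(266,95),(515,95)],.022).mean(0); S=q([(266,95),(290,450)],.022);d=S[0]-S[1];d/=np.linalg.norm(d);print("end",E,"axis",np.degrees(np.arctan2(d[1],d[0])));cen=E-.0925*d
S=q([(515,95),(497,450)],.022);e=S[0]-S[1];print(np.degrees(np.arctan2(e[1],e[0])),"centre",cen)
print("captip",q([(387,158)],.1))
go(*cen,.01,2)
```

```text
end [ 0.59972684 -0.17986141] axis 92.40455360215479
93.15788492916616 centre [ 0.60360768 -0.27227997]
captip [[ 0.59935581 -0.20094786]]
go [-0.22  0.08  8.68] [-0.  -0.   0.2] q6 -0.63 t 21.25
```

```bash
python3 -m jog '[[-0.2,0.1,1,0,0,0],[-0.2,0.1,3,0,0,0],[-0.2,0.1,5,0,0,0],[-0.2,0.1,7,0,0,0],[-0.2,0.1,8.2,0,0,0],[-0.2,0.1,8.6,0,0,0],[-0.2,0.1,8.8,0,0,0],[-0.2,0.1,8.8,0,0,0]]'
```

```text
time_s: 22.25
eef_pos: [0.6049, -0.2734, 0.0094]
tool_rot: [3.141, 0.001, 1.609]
ft_force: [-0.3, 0.1, 0.1]
finger_gap: 0.16
grip_force: 29.5
```

```bash
python3 -m jog '[[0,0,0.1,0,0,0],[0,0,0.1,0,0,0]]'; python3 -m jog '[[0,0,0,0,0,0],[0,0,0,0,0,0],[0,0,0,0,0,0],[0,0,-1,0,0,0],[0,0,-4,0,0,0],[0,0,-8,0,0,0],[0,0,-13,0,0,0],[0,0,-17,0,0,0],[0,0,-17,0,0,0]]' 0.2
python3 - <<'E'
from h import *
snap("wrist","w8.png",None,1)
go(.401,-.304,.19,2.8)
E
```

```text
time_s: 22.5
eef_pos: [0.6048, -0.2733, 0.0082]
tool_rot: [3.141, 0.0, 1.609]
ft_force: [0.4, -0.1, 0.2]
finger_gap: 0.161
grip_force: 29.5
time_s: 23.62
eef_pos: [0.6067, -0.2745, 0.1834]
tool_rot: [3.134, 0.006, 1.609]
ft_force: [0.3, 0.3, -0.6]
finger_gap: 0.401
grip_force: 0.0
go [ -2.26 -20.55  -1.01] [ 0.2  0.2 -0.6] q6 -0.63 t 23.68
```

View pics/w8.png

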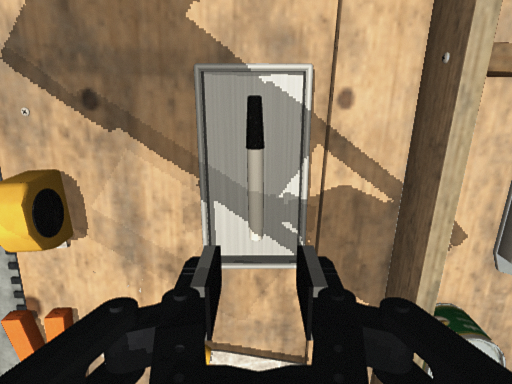

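The marker lies lengthwise, centred in the steel tray. Next is the tape.

```bash
python3 -m jog '[[-0.3,-4,-0.5,0,0,0],[-0.8,-9,-1,0,0,0],[-1.5,-14,-1,0,0,0],[-2.2,-19,-1,0,0,-0.6],[-2.2,-20.5,-1,0,0,-0.6],[-2.2,-20.5,-1,0,0,-0.6],[-2.2,-20.5,-1,0,0,-0.6]]' -1
python3 - <<'E'
from h import *
import pickle
s=env.sense();print(s["eef_pos"],s["tool_rot"],s["finger_gap"])
c=env.calibration("wrist"); snap("wrist","w9.png",None,1.5)
pickle.dump(c,open("c9.pkl","wb"))
E
```

```text
time_s: 24.55
eef_pos: [0.4016, -0.3028, 0.1876]
tool_rot: [3.141, -0.0, 1.619]
ft_force: [0.2, 0.4, -0.2]
finger_gap: 1.0
grip_force: 0.0
[ 0.40157408 -0.30282998  0.1876194 ] [ 3.14108565e+00 -1.72548668e-04  1.61934650e+00] 1.000243283242022
```

View pics/w9.png

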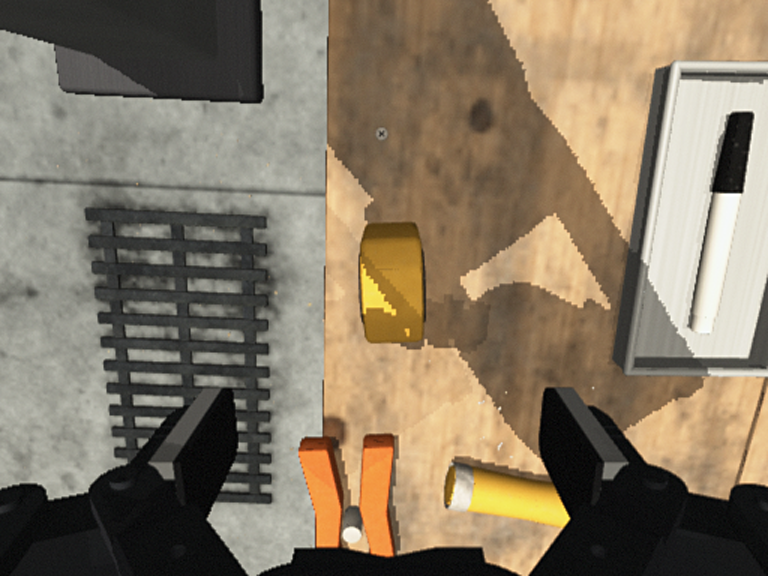

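The tape's case spans about (360–425, 222–343) in the 1.5x picture, its length aligned with the tool's x axis. Pliers handles begin at row 435 below it.

Run:
```python
from h import *
import pickle;c=pickle.load(open("c9.pkl","rb"))
q=lambda l,z:px2w("wrist",(np.array(l)+.5)/1.5-.5,z,c)[:,:2]
for z in(.02,.035,.05,.064): print(z,"far end",q([(392,222)],z),"near end",q([(393,343)],z), "sides",q([(360,280),(425,280)],z).round(4).tolist())
print("axis pts",q([(387,224),(395,342)],.06))
```

```text
0.02 far end [[ 0.40240208 -0.27641272]] near end [[ 0.40697998 -0.35392388]] sides [[0.3845, -0.3132], [0.4246, -0.3112]]
0.035 far end [[ 0.402161  -0.2741052]] near end [[ 0.40651705 -0.34786021]] sides [[0.3851, -0.3091], [0.4233, -0.3072]]
0.05 far end [[ 0.40191992 -0.27179769]] near end [[ 0.40605413 -0.34179654]] sides [[0.3857, -0.305], [0.4219, -0.3032]]
0.064 far end [[ 0.40169491 -0.269644  ]] near end [[ 0.40562207 -0.33613712]] sides [[0.3863, -0.3012], [0.4207, -0.2995]]
axis pts [[ 0.39921277 -0.27142621]
 [ 0.40682864 -0.33710195]]
```

Run:
```python
from h import *
go(.4035,-.307,.02,4.2)
```

```text
go [-0.43  0.15 16.76] [ 0.  -0.  -1.4] q6 -0.92 t 24.6
```

```bash
python3 -m jog '[[-0.2,0.1,4,0,0,-1],[-0.4,0.1,8,0,0,-1.4],[-0.4,0.1,12,0,0,-1.4],[-0.4,0.1,15,0,0,-1.4],[-0.4,0.1,16.7,0,0,-1.4],[-0.4,0.1,16.7,0,0,-1.4],[-0.4,0.1,16.7,0,0,-1.4]]' -1; python3 -m jog '[[0,0,0,0,0,0],[0,0,0,0,0,0],[0,0,0,0,0,0],[0,0,0,0,0,0],[0,0,0,0,0,0],[0,0,0,0,0,0],[0,0,0,0,0,0]]' 1 60;python3 -m jog '[[0,0,-1,0,0,0],[0,0,-3,0,0,0],[0,0,-6,0,0,0],[0,0,-9,0,0,0],[0,0,-11,0,0,0],[0,0,-11,0,0,0]]'
python3 - <<'E'
from h import *
a=np.radians(94.2);p=np.array([.626,.253])+.006*np.array([np.cos(a),np.sin(a)])
go(*p,.14,4.2)
E
```

```text
time_s: 25.48
eef_pos: [0.4027, -0.307, 0.0212]
tool_rot: [3.141, 0.001, 1.644]
ft_force: [0.5, -0.5, -0.5]
finger_gap: 0.999
grip_force: 0.0
time_s: 26.35
eef_pos: [0.4022, -0.3072, 0.0216]
tool_rot: [3.14, 0.001, 1.643]
ft_force: [0.7, 1.4, 6.5]
finger_gap: 0.391
grip_force: 59.5
time_s: 27.1
eef_pos: [0.4023, -0.3075, 0.1323]
tool_rot: [3.14, 0.003, 1.643]
ft_force: [0.3, -0.6, -2.0]
finger_gap: 0.391
grip_force: 59.7
go [54.88 26.38 -0.86] [ 0.1  0.2 -0. ] q6 -0.95 t 27.1
```

```bash
python3 -m jog '[[1.5,0.7,0,0,0,0],[4,1.9,0,0,0,0],[7.5,3.6,-0.5,0,0,0],[11.5,5.5,-0.8,0,0,0],[15.5,7.4,-0.8,0,0,0],[19.5,9.4,-0.8,0,0,0],[23.5,11.3,-0.8,0,0,0],[27.5,13.2,-0.8,0,0,0],[31.5,15.1,-0.8,0,0,0],[35.5,17,-0.8,0,0,0],[39.5,19,-0.8,0,0,0],[43.5,20.9,-0.8,0,0,0],[47.5,22.8,-0.8,0,0,0],[51,24.5,-0.8,0,0,0],[53.5,25.7,-0.8,0,0,0],[54.9,26.4,-0.8,0,0,0],[54.9,26.4,-0.8,0,0,0],[54.9,26.4,-0.8,0,0,0]]'
python3 - <<'E'
from h import *
import pickle
s=env.sense();print(s["eef_pos"],s["tool_rot"],s["finger_gap"])
c=env.calibration("wrist"); snap("wrist","w10.png",None,1.5)
pickle.dump(c,open("c10.pkl","wb"))
E
```

```text
time_s: 29.35
eef_pos: [0.6245, 0.259, 0.1382]
tool_rot: [-3.14, 0.001, 1.643]
ft_force: [0.1, 0.1, -2.3]
finger_gap: 0.388
grip_force: 59.8
[0.62452842 0.25900898 0.13823922] [-3.14006928e+00  7.51763242e-04  1.64299437e+00] 0.3884775339269281
```

View pics/w10.png

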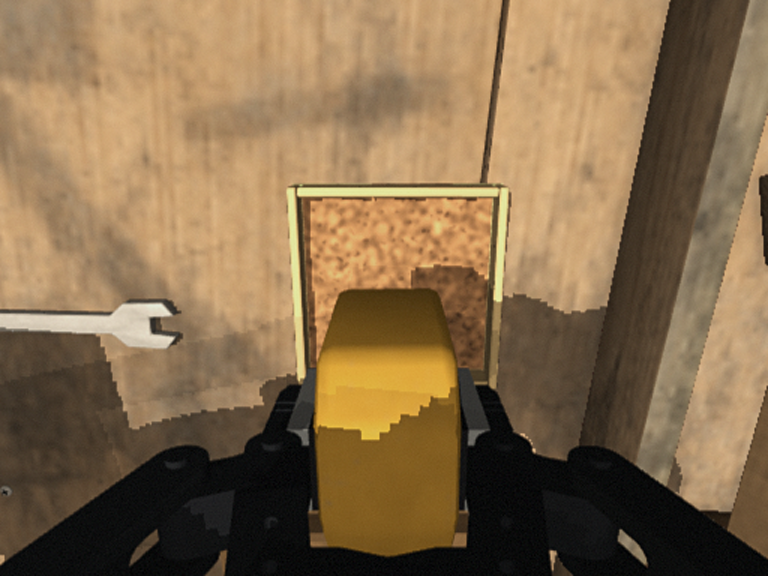

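The tape hangs upright over the tray. The tray's far rim has corners at (289,187) and (509,187), and its sides run down to about (297,380) and (497,385).

Run:
```python
from h import *
import pickle;c=pickle.load(open("c10.pkl","rb"))
q=lambda l,z:px2w("wrist",(np.array(l)+.5)/1.5-.5,z,c)[:,:2]
F=q([(289,187),(509,187)],.022);f=F[1]-F[0];print(F,np.linalg.norm(f),np.degrees(np.arctan2(f[1],f[0])))
d=np.array([-f[1],f[0]])/np.linalg.norm(f); cen=F.mean(0)-.055*d; print("centre",cen)
print("tape far end", [q([(388,290)],z) for z in(.14,.155,.17)])
go(*(cen+.006*d),.0266,4.2)
```

```text
[[0.57203748 0.30666654]
 [0.67916739 0.31441403]] 0.10740968740720258 4.136349460940571
centre [0.6295696  0.25568355]
tape far end [array([[0.6216863 , 0.29228068]]), array([[0.62138756, 0.29665052]]), array([[0.62108882, 0.30102036]])]
go [ 0.26  0.47 11.19] [-0.1  0.  -0.1] q6 0.16 t 29.4
```

```bash
python3 -m jog '[[0.1,0.2,1,0,0,0],[0.15,0.3,3,0,0,0],[0.15,0.3,5.5,0,0,0],[0.15,0.3,8,0,0,0],[0.15,0.3,10,0,0,0],[0.15,0.3,10.8,0,0,0],[0.15,0.3,11.1,0,0,0],[0.15,0.3,11.1,0,0,0],[0.15,0.3,11.1,0,0,0]]'
```

```text
time_s: 30.52
eef_pos: [0.6288, 0.2618, 0.0288]
tool_rot: [3.14, -0.0, 1.644]
ft_force: [0.3, 0.1, -2.3]
finger_gap: 0.394
grip_force: 59.8
```

```bash
python3 -m jog '[[0,0,0.15,0,0,0],[0,0,0.2,0,0,0],[0,0,0.25,0,0,0],[0,0,0.25,0,0,0]]'
```

```text
time_s: 31.02
eef_pos: [0.6285, 0.2619, 0.0266]
tool_rot: [3.14, -0.0, 1.644]
ft_force: [-1.4, -0.7, 5.4]
finger_gap: 0.391
grip_force: 60.9
```

In contact with the tray floor; now release, retreat and check.

```bash
python3 -m jog '[[0,0,0,0,0,0],[0,0,0,0,0,0],[0,0,0,0,0,0],[0,0,-1,0,0,0],[0,0,-4,0,0,0],[0,0,-8,0,0,0],[0,0,-12,0,0,0],[0,0,-16,0,0,0],[0,0,-16,0,0,0],[-8,-12,-16,0,0,0],[-8,-12,-16,0,0,0],[-8,-12,-16,0,0,0],[-8,-12,-16,0,0,0]]' -0.2
python3 - <<'E'
from h import *
a=cv2.resize(env.camera("wrist")[:,:,::-1],(400,300)); t=env.camera("top")[120:270,80:400,::-1]; s=env.camera("side")[100:300,170:350,::-1]
t=cv2.resize(t,(640,300),interpolation=2); s=cv2.resize(s,(270,300),interpolation=2)
out=np.zeros((600,700,3),np.uint8); out[:300,:640]=t; out[300:,:400]=a; out[300:,410:680]=s
cv2.imwrite("pics/f.png",out)
E
```

```text
time_s: 32.65
eef_pos: [0.5129, 0.1724, 0.1853]
tool_rot: [-3.141, 0.0, 1.642]
ft_force: [1.1, 0.5, 0.7]
finger_gap: 0.601
grip_force: 0.0
```

View pics/f.png

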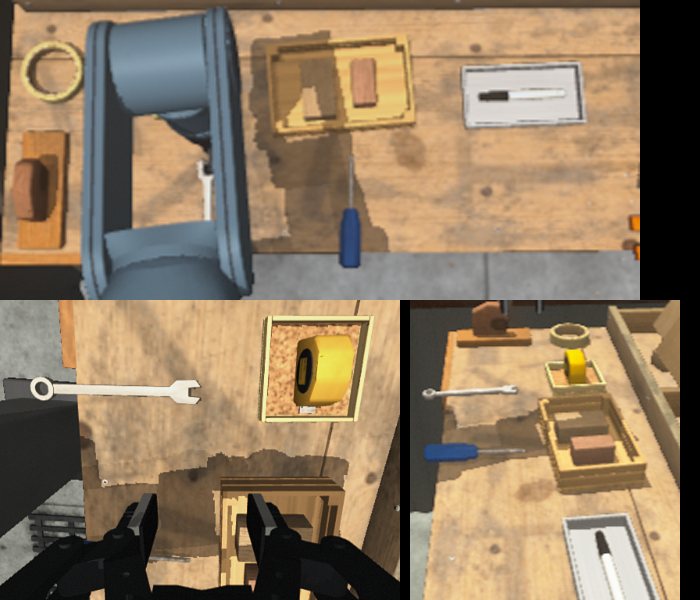

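The tape stands upright inside the square tray (wrist panel, about (323,370)). Both offcuts are flat in the crate, the marker is lengthwise in the steel tray, and the screwdriver and spanner are where they were.

```bash
python3 -c "
from plant import env
print(env.finish_job())"
```

```text
the job is handed in; nothing more can be done
None
```

The job is done and handed in at about 33 s: both offcuts are side by side and flat in the crate, the marker is lengthwise in the steel tray, the tape stands upright in the square tray, and the screwdriver and spanner were left where they lay.

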